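# Clear the slug feed chute and refit its hold-down plate

### The arm

A 7-joint arm with a two-finger parallel gripper is mounted at the origin on the work surface. World frame = base frame: x ahead of the robot, y to its left, z up, the work surface at z = 0. Lengths are in m, angles in degrees, forces in N, time in s.
With the tool pointing down it reaches from about 0.4 to 0.85 m from the base axis. Payload 4.5 kg.
Tool frame: the origin (TCP) lies midway between the tips of the shut fingers; the grasp point (between the pads) lies 19 mm behind it; z points along the fingers, y is the direction in which the jaws open and shut (so a half turn about z gives the same grasp; the last joint's range is limited). The gripper opens to 88 mm and grips with 3 to 60 N. Pads are 18 mm wide; open, the fingers measure 123 mm over their backs; the gripper's body (75 mm by 187 mm) begins 45 mm behind the grasp point.
Start: joints at [71.895, 39.483, -11.15, 89.685, 9.013, 51.709, -12.324], TCP at [0.214, -0.587, 0.239] pointing down, gripper open.
Joint ranges: [-172.22, 172.22], [-26.19, 119.32], [-84.43, 86.54], [7.71, 146.69], [-57.33, 237.33], [2.42, 119.75], [-152.13, 152.13]. Speed limits (degrees/s): [147.25, 147.25, 180, 180, 180, 180, 180].

### API

Orientations are given as [roll, pitch, yaw] about the fixed x, y, z axes, in that order (R = Rz(yaw) Ry(pitch) Rx(roll)).
In Python, from bench import bot, claw, planner, status, grab_frame, job_done gives the robot as it stands. The module is installed in compiled form; this text tells all that it offers. Calls block until the motion is done:
- bot.movep(position, orientation): joint-space move of the TCP to a pose.
- bot.line_to(position, frame=None, speed=0.15, until_force=None): straight line of the TCP; frame=None keeps the orientation; speed is the mean speed in m/s. With until_force (N) it stops when the force on the tool has changed by that much, and returns True; else False.
- bot.movej(angles): joint-space move.
- claw.grip(opening, strength=None): opening from 0.0 (shut) to 1.0 (fully open); strength is the grip in N (None keeps the last); returns when the fingers have stopped.
- bot.hold(seconds).
- planner.solve_ik(position, orientation): joint angles nearest the present ones, or None.
- status.get_obs(): the state.
- grab_frame(name): name is "scene" or "top"; returns a dict with "image" (400x640x3 uint8, red, green, blue), "mtx" (3x3 intrinsics, pixels), "k1" (the pictures are not rectified: a ray, as slopes to the right and down, at radius r is drawn at 1 + k1 r^2 times it, then the intrinsics apply), "R" (3x3) and "t" (3): a world point X has camera coordinates R X + t. Camera axes: x right, y down, z forward; pixel columns grow to the right and rows downward; lengths in m; the calibration is good to about 2 mm. A picture is of the moment at which its call begins. There is no depth.
A pose or a line that the arm cannot do raises bot.PlanningError and nothing moves.
- job_done(): hands the job in, once; it reports no verdict.
The state is a dict: "time_s": time; "qpos": joint angles; "qd": joint speeds; "joint_torque": joint torques, N m; "ee_pos": TCP position; "eef_rot": TCP orientation; "force": force on the tool from outside, world axes, zero at the start; "torque": the same for the moment, N m; "gripper_width": opening from 0.0 (shut) to 1.0 (fully open).
Only numpy, scipy, OpenCV 4.12 (cv2) and the standard library are available. Lean on these libraries where they do the work, as an engineer would, in place of code of your own. Each camera call takes 0.05 s, during which the arm holds its last target.

### The job

A square bar offcut is lying in the feed chute and holds back the three round slugs: lift it out of the chute so that they roll down to the stop. Lay the offcut down flat on the table and let go so that it can be taken again by its two ends, and set it fully down between the walls of the U-block. Then fit the loose hold-down plate across the chute with its holes over the two studs, sitting flat on both posts, and leave the other tools where they are.

Things in the scene. Friction and masses are not known exactly. Their poses are not given: they have to be found in the camera images.
- chute: Fixed feed chute, a straight open channel. Origin on the table under its middle; x points up the slope (6 degrees), y across, z up. Floor height over the table, mm: 36 + 0.105 x. Dark steel floor, inner width 68 mm; aluminium walls 3 mm thick, 14 mm high over the floor. The stop is the end wall at x = -135 mm, upper end wall at +138 mm. Two steel posts beside it at x = 0, y = +-56 mm carry the studs.
- stud_a (a point): Tip of the upright stud on the post at the chute's y = +56 mm, 80 mm above the table. Post 30 by 30 mm, flat top 64 mm above the table, with a 6 mm high foot reaching to x = +-30 mm. Stud diameter 8 mm, 16 mm high over the post top; its upper 6 mm taper to 3 mm diameter.
- stud_b (a point): Tip of the other stud, the same, on the post at y = -56 mm.
- offcut: Plain steel square bar, 64 by 20 by 20 mm, 0.2 kg, lying lengthwise near the middle of the chute (about 24 mm free on either side of it; a slug leans on its upper end). Origin: centre of its underside. x along its 64 mm length, z up. Does not roll.
- slug0_center (a point): Centre of a round steel slug, diameter 20 mm, 64 mm long, lying across the chute behind (uphill of) the offcut, free to roll: the lowest of the three.
- slug1_center (a point): Centre of the second round slug, the same.
- slug2_center (a point): Centre of the third (uppermost) round slug, the same. Queued at the stop the three centres stand at about -125, -105 and -85 mm along the chute's x.
- plate: Loose steel hold-down plate, 44 (x) by 150 (y) by 6 mm, 0.36 kg, flat on the table. Origin: centre of its underside. Round through holes of 11 mm at y = +56 and -56 mm. To hold it by, an upright flat rib stands along y on its middle: 10 mm thick (x), 60 mm long (y), from 6 to 40 mm over the underside. Alike both ways round.
- ublock: Fixed aluminium U-block on the table. Origin: centre of its underside. 40 mm long (x) by 42 mm wide (y), floor 12 mm above the table; two walls along x, 8 mm thick, rise to 38 mm with a 26 mm gap between them; x ends open: the 64 mm offcut laid along x sticks out 12 mm at both ends. The walls stand higher than the offcut in it: no room for fingers at its long sides.
- wash_bottle: Bystander: white plastic bottle, 60 mm diameter, 150 mm tall, standing. Origin: centre of its underside.
- hammer: Bystander: hammer with a wooden handle, 0.26 m long, lying on the table beyond the chute.
- arch_block: Bystander: aluminium arch block 90 by 35 by 55 mm. Origin: centre of its underside.
- collar: Bystander: dark steel collar, 44 mm diameter, 30 mm high. Origin: centre of its underside.

How it is judged (in metres and radians):
On the way, in this order (a step that is already met when the one before it is completed fails the run):
1. the offcut is lifted clear of the chute (z of offcut in the frame of chute above 0.085 m), for 0.1 s.
2. the offcut lies flat on the table, let go (height (world z) of offcut below 0.005 m and angle between offcut's own z axis and vertical below 0.1 rad and contact force between the fingers and offcut below 0.2 N and linear speed of offcut below 0.03 m/s), for 0.2 s.
At the end, for the whole second after the job is handed in: Slugs at rest on the chute floor, all centres below x = -70 mm; offcut level on the U-block's floor between its walls (within 10 mm along, 5 mm across, 0.2 rad); plate on both posts, holes over the studs (within 4 mm in x and y, underside at 61 to 67 mm, level to 0.05, square to 0.1 rad) (x of slug0_center in the frame of chute between -0.145 and -0.07 m and y of slug0_center in the frame of chute between -0.02 and 0.02 m and z of slug0_center in the frame of chute between 0.02 and 0.046 m and linear speed of each of slug0, slug1, slug2, offcut, plate below 0.02 m/s and x of slug1_center in the frame of chute between -0.145 and -0.07 m and y of slug1_center in the frame of chute between -0.02 and 0.02 m and z of slug1_center in the frame of chute between 0.02 and 0.046 m and x of slug2_center in the frame of chute between -0.145 and -0.07 m and y of slug2_center in the frame of chute between -0.02 and 0.02 m and z of slug2_center in the frame of chute between 0.02 and 0.046 m and x of offcut in the frame of ublock between -0.01 and 0.01 m and y of offcut in the frame of ublock between -0.005 and 0.005 m and angle between offcut's own z axis and vertical below 0.1 rad and z of offcut in the frame of ublock between 0.009 and 0.0155 m and angle between the x axis of offcut and the x axis of ublock, either way round below 0.2 rad and x of plate in the frame of chute between -0.004 and 0.004 m and y of plate in the frame of chute between -0.004 and 0.004 m and z of plate in the frame of chute between 0.061 and 0.067 m and angle between plate's own z axis and vertical below 0.05 rad and angle between the y axis of plate and the y axis of chute, either way round below 0.1 rad); the robot touches nothing.
It fails at once if the wash bottle is moved by more than 3 cm (distance of wash_bottle from where it was at the start of the episode above 0.03 m).
It fails at once if the hammer is moved by more than 3 cm (distance of hammer from where it was at the start of the episode above 0.03 m).
It fails at once if the arch block is moved by more than 3 cm (distance of arch_block from where it was at the start of the episode above 0.03 m).
It fails at once if the collar is moved by more than 3 cm (distance of collar from where it was at the start of the episode above 0.03 m).
It also fails if it takes over 69 s, if anything falls off the work surface, if the arm or the gripper's body presses on something with over 40 N, if the wrist force passes 120 N, or if a joint passes its speed limit or range.

## Working session

There is one attempt and no reset: what is moved stays moved. The work goes in short steps, each a Python script; the robot and the scene stay as the last script left them, time stands still between calls to the robot, and variables do not carry over. Pictures are saved under pics/ and viewed, and the job is handed in when it is done.

```bash
mkdir -p pics; ls
python3 - <<'E'
from bench import *
import cv2
o=status.get_obs()
for k,v in o.items(): print(k,v)
for n in("scene","top"):
    f=grab_frame(n); cv2.imwrite(f"pics/{n}0.png",f["image"][:,:,::-1]); print(n,f["mtx"],f["k1"],f["R"],f["t"])
E
```

```text
pics
time_s 0.0
qpos [ 71.89508165  39.53261373 -11.14359331  89.744699     9.01228262
  51.71006754 -12.3239527 ]
qd [-0.0033541  -0.08175804 -0.01222634 -0.04969742 -0.05221323 -0.02811145
 -0.01716489]
joint_torque [ 6.62927941e-04 -5.27572417e+01 -1.26711611e+00 -1.53430349e+01
 -5.27630048e-02  6.77433360e-03  1.59090405e-04]
ee_pos [ 0.21391276 -0.58657665  0.2379165 ]
eef_rot [-1.79894710e+02  8.33832347e-03  2.00455360e+01]
force [-0.03577823 -0.01542572  0.58003858]
torque [-0.06959614 -0.03086296 -0.07151237]
gripper_width 0.9989525903514979
scene [[367.63602173   0.         328.20351491]
 [  0.         367.63602173 206.41954327]
 [  0.           0.           1.        ]] 0.0053288162728518575 [[ 0.14674462  0.98916195 -0.00496484]
 [ 0.79073639 -0.12032032 -0.60021578]
 [-0.59430798  0.08415256 -0.79982271]] [-0.0748049 -0.4227623  1.5513804]
top [[418.43787628   0.         320.18665771]
 [  0.         418.43787628 199.61924259]
 [  0.           0.           1.        ]] -0.09675479188120005 [[ 0.02012566 -0.99975135 -0.00960217]
 [-0.99938039 -0.01983895 -0.02907326]
 [ 0.02887554  0.01018134 -0.99953116]] [-7.47284924e-05  5.82651519e-01  1.18122004e+00]
```

View pics/scene0.png

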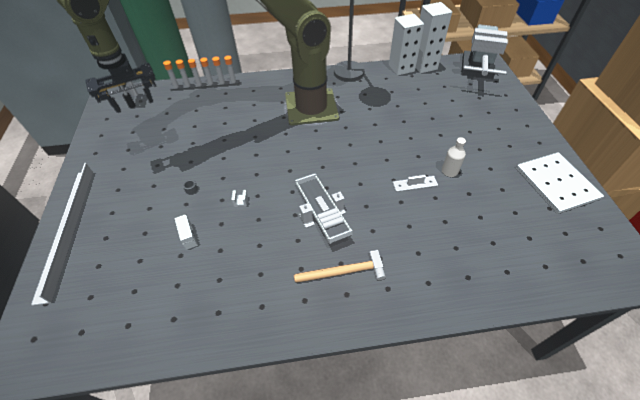

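View pics/top0.png

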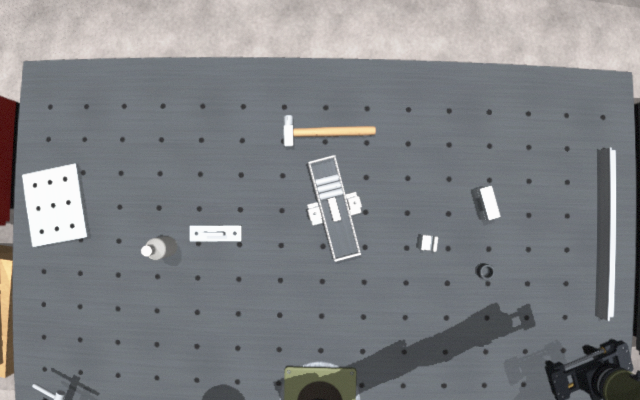

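The top view shows the chute at about (334,208) with the slugs at its far (upper) end, the plate at (216,233), the U-block at (428,243), the bottle at (153,248), the collar at (485,271), the arch block at (487,203) and the hammer at (330,131). I'll zoom in next.

```bash
cat > h.py <<'E'
import numpy as np, cv2
from bench import *
def und(f,uv):
    uv=np.atleast_2d(np.float64(uv)); K=f["mtx"]
    d=np.array([f["k1"],0,0,0,0.])
    return cv2.undistortPoints(uv[:,None],K,d)[:,0]
def ray(f,uv):
    n=und(f,uv); c=-f["R"].T@f["t"]; d=np.c_[n,np.ones(len(n))]@f["R"]
    return c,d
def onz(f,uv,z):
    c,d=ray(f,uv); s=(z-c[2])/d[:,2]; return c+s[:,None]*d
def proj(f,X):
    X=np.atleast_2d(np.float64(X))
    return cv2.projectPoints(X[:,None],cv2.Rodrigues(f["R"])[0],f["t"],f["mtx"],np.array([f["k1"],0,0,0,0.]))[0][:,0]
def crop(f,c,w,s,name):
    x,y=int(c[0]-w[0]/2),int(c[1]-w[1]/2)
    im=f["image"][y:y+w[1],x:x+w[0],::-1]
    im=cv2.resize(im,None,fx=s,fy=s,interpolation=cv2.INTER_NEAREST)
    for k in range(0,w[0],10): cv2.putText(im,str(x+k),(k*s,8),0,.3,(0,0,255),1); im[10:16,k*s]=(0,0,255)
    for k in range(0,w[1],10): cv2.putText(im,str(y+k),(0,k*s+4),0,.3,(0,0,255),1); im[k*s,18:24]=(0,0,255)
    cv2.imwrite("pics/"+name,im)
E
python3 - <<'E'
from h import *
f=grab_frame("top"); np.save("top0.npy",f,allow_pickle=True)
crop(f,(334,208),(80,120),5,"c_chute.png"); crop(f,(216,233),(80,40),8,"c_plate.png"); crop(f,(428,243),(40,30),16,"c_u.png")
g=grab_frame("scene"); np.save("scene0.npy",g,allow_pickle=True)
crop(g,(324,208),(80,80),7,"s_chute.png"); crop(g,(416,184),(80,40),8,"s_plate.png");crop(g,(240,198),(40,30),16,"s_u.png")
E
```

```text
(no output)
```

View pics/c_chute.png

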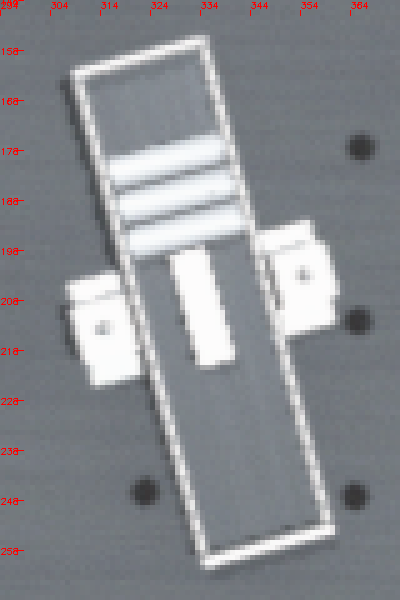

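View pics/c_plate.png

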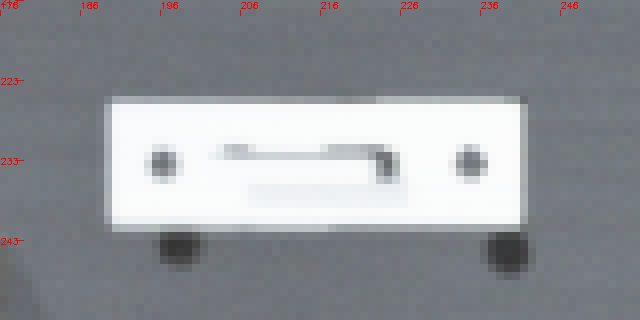

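View pics/c_u.png

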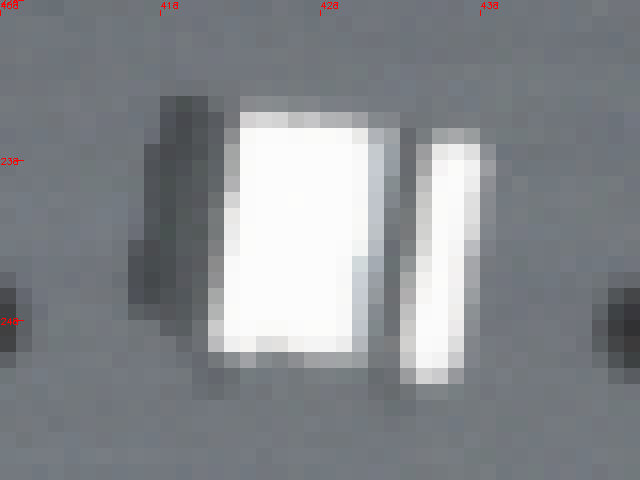

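View pics/s_chute.png

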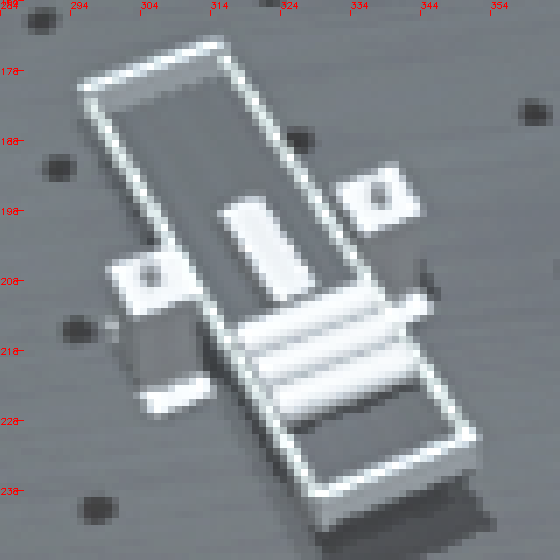

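View pics/s_u.png

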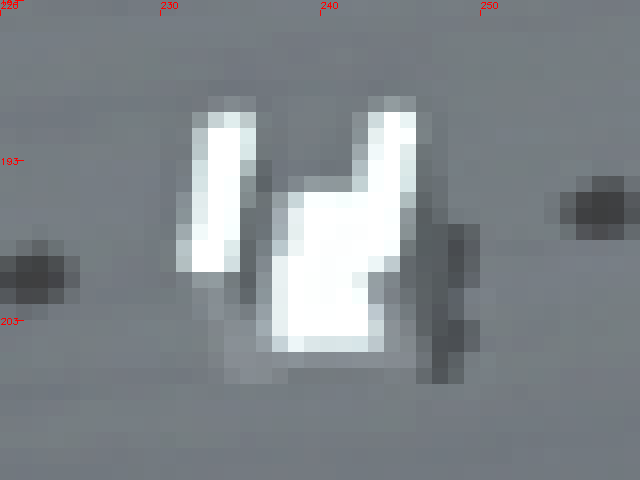

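View pics/s_plate.png

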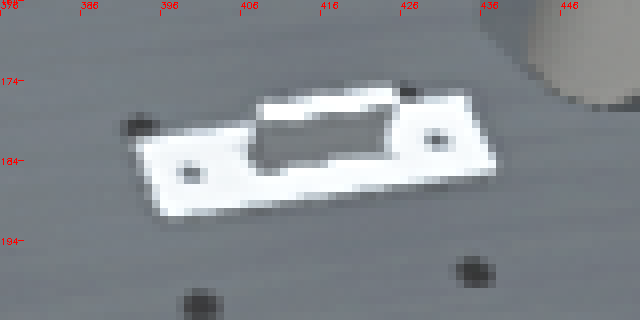

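```bash
cat > m.py <<'E'
from h import *
f=np.load("top0.npy",allow_pickle=True).item(); g=np.load("scene0.npy",allow_pickle=True).item()
def dark(fr,uv,r=4):
    x,y=map(int,np.round(uv)); im=cv2.cvtColor(fr["image"],cv2.COLOR_RGB2GRAY).astype(float)
    p=im[y-r:y+r+1,x-r:x+r+1]; w=np.clip(np.percentile(p,70)-p-15,0,None)
    w*= (np.hypot(*np.mgrid[-r:r+1,-r:r+1])<=r)
    yy,xx=np.mgrid[y-r:y+r+1,x-r:x+r+1]; return np.array([(w*xx).sum(),(w*yy).sum()])/w.sum()
def tri(a,b):
    ca,da=ray(f,a); cb,db=ray(g,b); da,db=da[0]/np.linalg.norm(da),db[0]/np.linalg.norm(db)
    s=np.linalg.lstsq(np.c_[da,-db],cb-ca,rcond=None)[0]; A=ca+s[0]*da;B=cb+s[1]*db
    return (A+B)/2,np.linalg.norm(A-B)
def contours(fr,c,w,th,s=8):
    x,y=int(c[0]-w[0]//2),int(c[1]-w[1]//2)
    im=cv2.cvtColor(fr["image"],cv2.COLOR_RGB2GRAY)[y:y+w[1],x:x+w[0]]
    im=cv2.resize(im,None,fx=s,fy=s,interpolation=cv2.INTER_CUBIC)
    cs,_=cv2.findContours((im>th).astype(np.uint8),cv2.RETR_CCOMP,cv2.CHAIN_APPROX_NONE)
    return [ (k[:,0]+.5)/s-.5+[x,y] for k in cs if cv2.contourArea(k)>s*s*6]
E
python3 - <<'E'
from m import *
sa=dark(f,(314,213)),dark(g,(338,196)); sb=dark(f,(355,203)),dark(g,(305.6,207.6))
print(sa,sb)
print(tri(*sa),tri(*sb)) 
print("swap",tri(sa[0],sb[1]),tri(sb[0],sa[1]))
for z in(.064,.07,.08):
  P=onz(f,[sa[0],sb[0]],z); d=P[0]-P[1]; Q=onz(g,[sa[1],sb[1]],z);e=Q[0]-Q[1]
  print(z,P[:,:2].round(4).tolist(),np.linalg.norm(d),np.degrees(np.arctan2(-d[0],d[1])),'scene',Q[:,:2].round(4).tolist(),np.linalg.norm(e),np.degrees(np.arctan2(-e[0],e[1])))
ha=dark(f,(196.5,233)),dark(f,(234.8,233)); h2=dark(g,(430,181.5),3),dark(g,(400,185.5),3)
print("holes",ha,h2); P=onz(f,ha,.004);Q=onz(g,h2,.004);print(P,Q,np.linalg.norm(P[0]-P[1]))
for nm,fr,c,w,z in(("plate",f,(216,233),(70,30),.006),("U",f,(428,243),(36,30),.038),("Us",g,(240,198),(36,30),.038),("off",f,(334,208),(80,120),.06),("offs",g,(324,208),(80,80),.06)):
  for th in (175,):
   for k in contours(fr,c,w,th):
    W=onz(fr,k,z)[:,:2]; r=cv2.minAreaRect((W*1000).astype(np.float32)); print(nm,th,k.mean(0).round(1),np.round(r[0],1),np.round(r[1],1),round(r[2],1))
E
```

```text
(array([313.95505618, 213.32209738]), array([337.74225352, 195.75774648])) (array([354.14529915, 202.61111111]), array([305.28989362, 207.53058511]))
(array([0.54340463, 0.02672205, 0.0632145 ]), np.float64(0.0008719621862837741)) (array([ 0.57462494, -0.08156207,  0.06320705]), np.float64(0.0007067543813366014))
swap (array([ 0.54307187, -0.02631082,  0.02223975]), np.float64(0.10889702573589134)) (array([ 0.5852369 , -0.02979547,  0.13536159]), np.float64(0.09556914277949234))
0.064 [[0.5435, 0.0271], [0.5747, -0.0812]] 0.1126866180233742 16.061116523856946 scene [[0.544, 0.0262], [0.5752, -0.0819]] 0.11251991234448859 16.095694463166403
0.07 [[0.5435, 0.027], [0.5745, -0.0807]] 0.1120901848340162 16.061116523856953 scene [[0.5487, 0.0253], [0.5797, -0.0821]] 0.11178824150572539 16.09569446316641
0.08 [[0.5435, 0.0267], [0.5743, -0.08]] 0.11109612951841955 16.061116523856988 scene [[0.5565, 0.0239], [0.5872, -0.0824]] 0.11056879010778674 16.09569446316636
holes (array([195.91207627, 233.0434322 ]), array([234.38403756, 232.9286385 ])) (array([430.18606524, 181.08376963]), array([39
[... 565 characters left out ...]

Us 175 [241.2 197.5] [ 479.9 -286.4] [26.2 64.3] 80.5
off 175 [332.6 208.3] [560.  -28.1] [282.1 145.3] 16.2
off 175 [348. 204.] [570.7 -64.7] [29.6  5.2] 17.6
off 175 [337.9 222.3] [511.3 -41.5] [168.6  66.8] 15.7
off 175 [329.1 190.1] [607.  -13.9] [ 8.1 66.6] 13.6
off 175 [327.5 183. ] [627.   -8.7] [ 8.  67.1] 14.4
off 175 [324.  168.3] [666.4   2.5] [48.7 67.1] 15.9
offs 175 [308.8 223.9] [635.4 -77.9] [14.6 31.2] 13.5
offs 175 [321.8 203. ] [562.  -28.1] [61.3 21.9] 19.0
offs 175 [337.6 196. ] [541.7  26.1] [33.1 33. ] 17.0
offs 175 [321.7 206.6] [574.  -36.8] [259.3 116.2] 23.4
offs 175 [335.9 228.8] [664.4   1.6] [40.3 68.5] 15.3
offs 175 [305.2 176.9] [444.6 -68. ] [10.2 74.4] 15.7
```

Run:
```python
from m import *
C=np.array([.559,-.0275]);y=np.radians(16);R=np.array([[np.cos(y),-np.sin(y)],[np.sin(y),np.cos(y)]])
P=onz(f,[(328,199.5),(334.5,198),(341,219.2),(333.5,221)],.057)[:,:2]
print(((P-C)@R*1000).round(1), ((P.mean(0)-C)@R*1000).round(1))
k=[k for k in contours(g,(324,208),(80,80),175) if abs(k.mean(0)-[321.8,203]).max()<.5][0]
W=onz(g,k,.0565)[:,:2];r=cv2.minAreaRect(((W-C)@R*1000).astype(np.float32));print(r)
# predicted chute inner corner projections on both
def ch(x,yy,z): return np.r_[C+R@np.array([x,yy]),z]
for x in(-.138,.141):
  z=.036+.105*x+.014
  print(proj(f,[ch(x,.037,z),ch(x,-.037,z)]).round(1).tolist(),proj(g,[ch(x,.037,z),ch(x,-.037,z)]).round(1).tolist())
for p,o in(((.56,-.027,.05),(180,-6,16)),((.56,-.027,.15),(180,-6,16)),((.47,-.19,.003),(180,0,-6)),((.47,-.19,.003),(180,0,84)),((.47,-.19,.003),(180,0,-96)),((.4676,-.2943,.016),(180,0,84)),((.4812,.3115,.008),(180,0,1.5)),((.4812,.3115,.008),(180,0,-178.5)),((.559,-.0275,.072),(180,0,16)),((.559,-.0275,.072),(180,0,-164))):
  q=planner.solve_ik(p,o);print(p,o,None if q is None else np.round(q))
```

```text
[[ 26.8  10.3]
 [ 26.2  -7.9]
 [-34.2 -10.1]
 [-33.7  10.9]] [-3.7  0.8]
((0.1956615447998047, -0.3892250061035156), (61.497528076171875, 21.998239517211914), 3.035490036010742)
[[333.9, 259.6], [359.7, 252.8]] [[315.6, 174.2], [295.7, 181.0]]
[[307.7, 161.3], [334.0, 154.4]] [[352.2, 231.2], [329.7, 240.0]]
(0.56, -0.027, 0.05) (180, -6, 16) [  0.  50.  -2. 114.  -1.  10. -74.]
(0.56, -0.027, 0.15) (180, -6, 16) [  1.  40.  -3. 111.   2.  23. -77.]
(0.47, -0.19, 0.003) (180, 0, -6) [ 17.  55.   0. 118.  -0.   7. -79.]
(0.47, -0.19, 0.003) (180, 0, 84) [ 21.  55.  -7. 118.  35.   9. -23.]
(0.47, -0.19, 0.003) (180, 0, -96) [  12.   55.    7.  118.  -41.    9. -129.]
(0.4676, -0.2943, 0.016) (180, 0, 84) [ 33.  55. -10. 110.  27.  18.  -4.]
(0.4812, 0.3115, 0.008) (180, 0, 1.5) [-46.  57.  15. 107. -38.  21. -90.]
(0.4812, 0.3115, 0.008) (180, 0, -178.5) [-36.  56.  -3. 106.   9.  18.  46.]
(0.559, -0.0275, 0.072) (180, 0, 16) [ -1.  49.  -1. 108.   2.  23. -78.]
(0.559, -0.0275, 0.072) (180, 0, -164) [ 22.  55. -43. 107.  57.  42.  52.]
```

Run:
```python
from h import *
C=np.array([.559,-.0275]);y=np.radians(16);ux=np.array([np.cos(y),np.sin(y)])
xy=C+ux*-.0019
o=[180,-6,16]
bot.movep([*xy,.14],o); claw.grip(28/88,40)
s=status.get_obs(); print(s["time_s"],s["ee_pos"],s["eef_rot"],s["gripper_width"]*88)
r=bot.line_to([*xy,.040],speed=.08,until_force=6); s=status.get_obs();print(r,s["time_s"],s["ee_pos"],s["force"])
for n in("scene","top"):
    fr=grab_frame(n); crop(fr,(324,208) if n=="scene" else (334,208),(100,80),7,f"g1_{n}.png")
```

```text
3.5417 [ 0.55719647 -0.02803447  0.14000957] [179.99751334  -6.00350893  15.99946905] 27.913640919025323
False 4.9417 [ 0.55754108 -0.02805751  0.04047385] [0.26851886 0.73518935 0.60881697]
```

View pics/g1_scene.png

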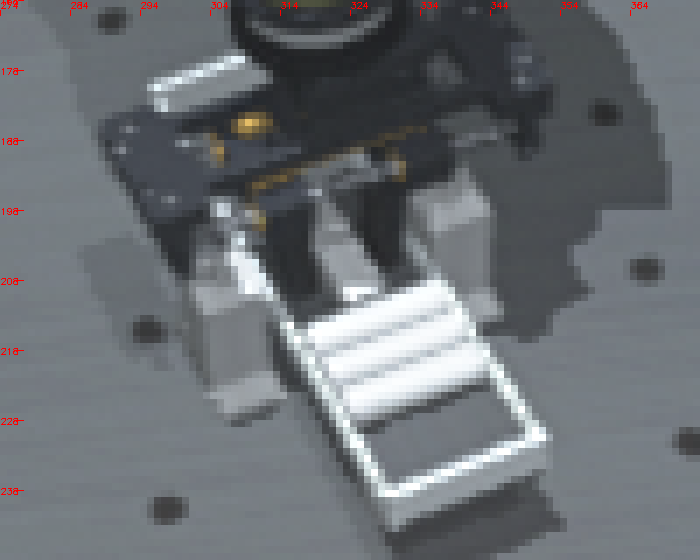

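The scene view shows the fingers at about (313,195) and (331,195), straddling the offcut inside the chute without touching it. Next: grip and lift.

Run:
```python
from h import *
claw.grip(.1,40); s=status.get_obs();print(s["time_s"],s["gripper_width"]*88,s["force"])
p=s["ee_pos"]
bot.line_to([p[0],p[1],.15],speed=.15); bot.hold(.1)
s=status.get_obs();print(s["time_s"],s["gripper_width"]*88,s["force"],s["ee_pos"])
for n in("scene","top"):
    fr=grab_frame(n); crop(fr,(324,208) if n=="scene" else (334,208),(100,80),7,f"g2_{n}.png")
```

```text
5.325 19.817591723091365 [-0.17240052 -0.14498951  3.23360974]
6.3083 19.603187404512806 [ 0.67610431  0.52429061 -1.65571751] [ 0.55651847 -0.02807208  0.1488688 ]
```

View pics/g2_scene.png

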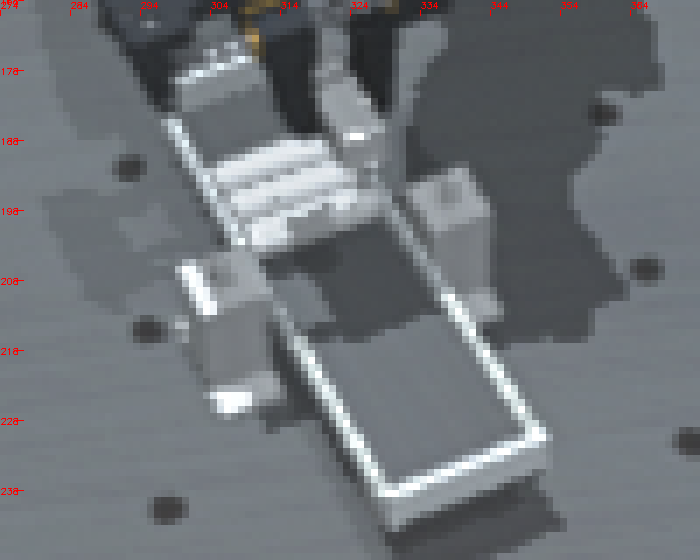

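The offcut (about (322,185)) is held in the fingers and the slugs are rolling down.

Run:
```python
from h import *
bot.movep([.47,-.19,.09],[180,0,-6])
bot.line_to([.47,-.19,.018],speed=.12)
r=bot.line_to([.47,-.19,.002],speed=.03,until_force=5)
s=status.get_obs();print(r,s["time_s"],s["ee_pos"],s["force"],s["eef_rot"])
claw.grip(.45); bot.hold(.1)
s=status.get_obs();print(s["time_s"],s["gripper_width"]*88,s["force"],s["ee_pos"])
bot.line_to([.47,-.19,.06],speed=.15)
bot.movep([.47,-.19,.10],[180,0,84])
claw.grip(1)
for n,c in(("scene",(300,200)),("top",(370,220))):
    fr=grab_frame(n); crop(fr,c,(150,110),5,f"g3_{n}.png"); np.save(n+"1.npy",fr,allow_pickle=True)
print(status.get_obs()["time_s"])
```

```text
True 8.425 [ 0.47016761 -0.19006067  0.0042934 ] [-0.09789115  0.28207665  4.79245971] [ 1.79994594e+02 -2.65336729e-02 -6.00015592e+00]
9.0083 39.77015741545406 [-0.83849553  0.64130585 -0.77180451] [ 0.46970567 -0.18984831  0.00397435]
11.3583
```

View pics/g3_scene.png

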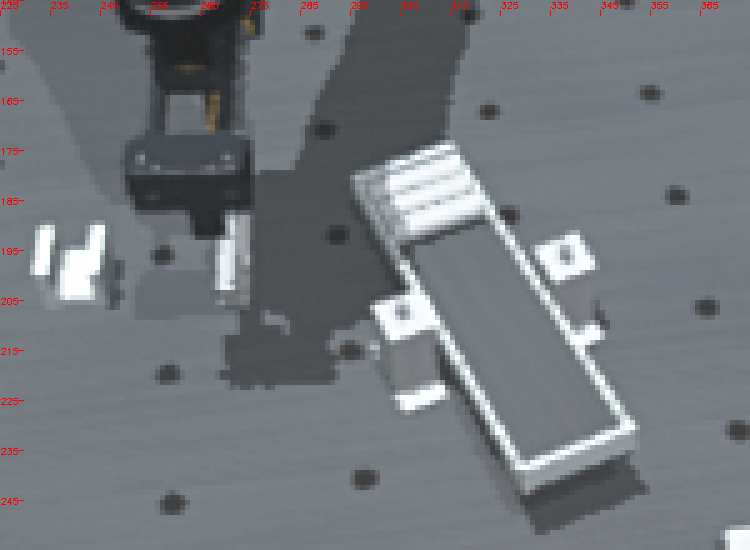

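View pics/g3_top.png

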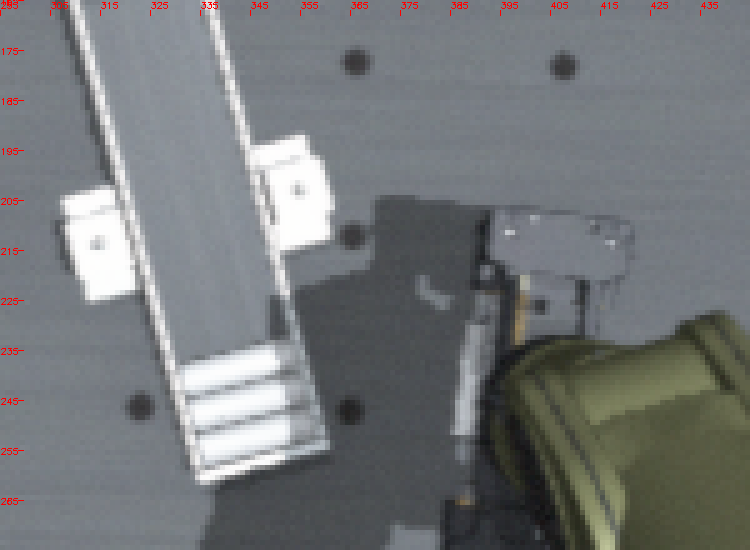

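The slugs are queued at the stop (top view, rows 238–256). The offcut lies flat at top (387,244), along the intended yaw. Next: take it by its ends.

Run:
```python
from h import *
r=bot.line_to([.469,-.19,.006],speed=.1,until_force=8)
print(r)
claw.grip(.5,40); bot.hold(.1); s=status.get_obs();print(s["time_s"],s["gripper_width"]*88,s["force"],s["ee_pos"])
bot.line_to([.469,-.19,.075],speed=.15)
bot.movep([.4676,-.2943,.075],[180,0,84])
bot.line_to([.4676,-.2943,.048],speed=.1)
s=status.get_obs();print(s["time_s"],s["gripper_width"]*88,s["force"],s["ee_pos"])
for n,c in(("scene",(240,190)),("top",(428,243))):
    fr=grab_frame(n); crop(fr,c,(60,50),12,f"g4_{n}.png"); np.save(n+"2.npy",fr,allow_pickle=True)
```

```text
False
13.0417 63.57365398926281 [ 0.1479762  -0.32661093  4.12128041] [ 0.46940312 -0.19012468  0.00630579]
14.5667 63.611449584312524 [ 0.11676373  0.32928431 -0.49793224] [ 0.46764022 -0.29279964  0.04758941]
```

View pics/g4_scene.png

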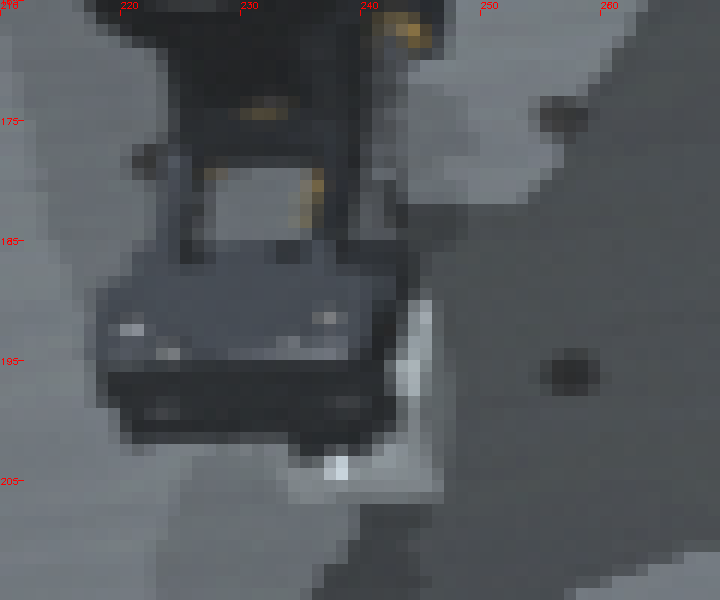

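View pics/g4_top.png

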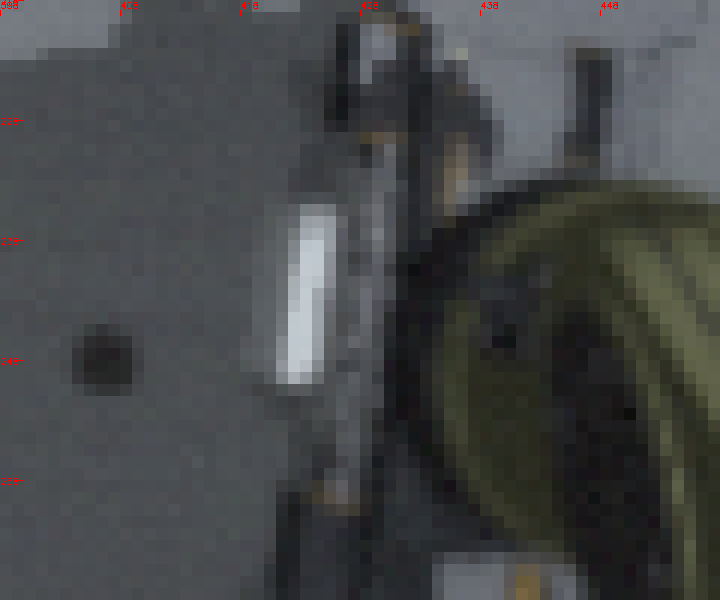

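Run:
```python
from h import *
bot.hold(.3); s=status.get_obs();print(s["time_s"],s["ee_pos"],s["eef_rot"])
f=grab_frame("top"); np.save("top2.npy",f,allow_pickle=True)
im=cv2.cvtColor(f["image"],cv2.COLOR_RGB2GRAY)
for r in(238,241,244,247,249): print(r,im[r,416:434])
B=np.array([.4676,-.2943]);y=np.radians(-6);R=np.array([[np.cos(y),-np.sin(y)],[np.sin(y),np.cos(y)]])
for yy,z,c in((.021,.038,B),(.013,.038,B),(.010,.062,s["ee_pos"][:2])):
  print(yy,proj(f,[np.r_[c+R@[xx,yy],z] for xx in(-.018,0,.018)]).round(2).tolist())
```

```text
14.9667 [ 0.46772953 -0.29446754  0.04833784] [1.79970479e+02 1.45626238e-02 8.39876058e+01]
238 [ 76  78  79  85  93  96 132 195 196 161 117  83  90 111  84  73  39  39]
241 [ 81  77  78  91  94 108 173 201 200 161  90  73  93 122  84  50  26  22]
244 [ 76  75  81  94  95 115 195 205 196 144  84  78  82  93  71  29  18  20]
247 [ 81  78  88  95  99 137 200 199 163 106  79  78  83  67  59  28  18  26]
249 [ 82  77  77  74  86 131 174 174 126  94  73  80  83  67  48  23  26  18]
0.021 [[421.08, 248.36], [421.87, 241.92], [422.66, 235.48]]
0.013 [[423.92, 248.71], [424.7, 242.27], [425.49, 235.83]]
0.01 [[427.15, 249.56], [427.95, 242.99], [428.75, 236.42]]
```

The wall strip measures 421.6–425.3 px, against 421.9–424.7 predicted, so I'm lowering.

Run:
```python
from h import *
r=bot.line_to([.4676,-.2943,.0165],speed=.04,until_force=5)
s=status.get_obs();print(r,s["time_s"],s["ee_pos"],s["force"],s["eef_rot"])
for n,c in(("scene",(240,190)),):
    fr=grab_frame(n); crop(fr,c,(60,50),12,f"g5_{n}.png")
```

```text
True 15.725 [ 0.46723899 -0.29406789  0.01827469] [-1.00657475 -0.28099223  5.33965857] [-1.79932095e+02 -3.07508418e-03  8.40122789e+01]
```

View pics/g5_scene.png

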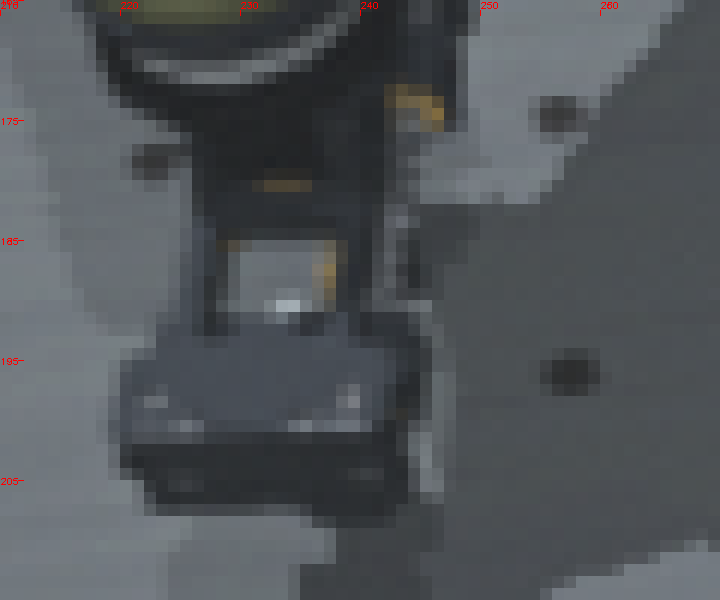

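Contact came at TCP z 18.3 mm, which is 6.3 mm above the 12 mm floor, the same grip height as on the table: it is fully seated. Release and go on.

Run:
```python
from h import *
claw.grip(1.0); bot.hold(.05)
p=status.get_obs()["ee_pos"]
bot.line_to([p[0],p[1],.13],speed=.2)
for a in(((.4812,.3115,.11),(180,0,91.5)),((.4812,.3115,.01),(180,0,91.5)),((.559,-.0275,.074),(180,0,106)),((.4812,.3115,.01),(180,0,-88.5)),((.559,-.0275,.074),(180,0,-74))):
  q=planner.solve_ik(*a); print(a,None if q is None else np.round(q))
bot.movep([.4812,.3115,.11],[180,0,91.5]); bot.hold(.2)
s=status.get_obs();print(s["time_s"],s["ee_pos"],s["eef_rot"],s["force"])
for n in("scene","top"):
    fr=grab_frame(n); np.save(n+"3.npy",fr,allow_pickle=True); cv2.imwrite(f"pics/g6_{n}.png",fr["image"][:,:,::-1]); 
    if n=="scene": crop(fr,(240,195),(60,50),12,"g6u_s.png"); crop(fr,(416,180),(90,60),8,"g6p.png")
    else: crop(fr,(428,243),(60,50),12,"g6u_t.png")
```

```text
((0.4812, 0.3115, 0.11), (180, 0, 91.5)) [-25.  47. -21. 105.  29.  34. -63.]
((0.4812, 0.3115, 0.01), (180, 0, 91.5)) [-12.  63. -46. 105.  67.  45. -95.]
((0.559, -0.0275, 0.074), (180, 0, 106)) [ 13.  51. -26. 108.  41.  32. -25.]
((0.4812, 0.3115, 0.01), (180, 0, -88.5)) [ -2.  76. -72. 105.  80.  70.  78.]
((0.559, -0.0275, 0.074), (180, 0, -74)) [ -10.   50.   15.  109.  -28.   25. -139.]
19.4417 [0.4817013  0.31068493 0.11000095] [1.79990809e+02 1.91024008e-02 9.14176338e+01] [ 0.27017798  0.92362352 -0.52196679]
```

View pics/g6u_s.png

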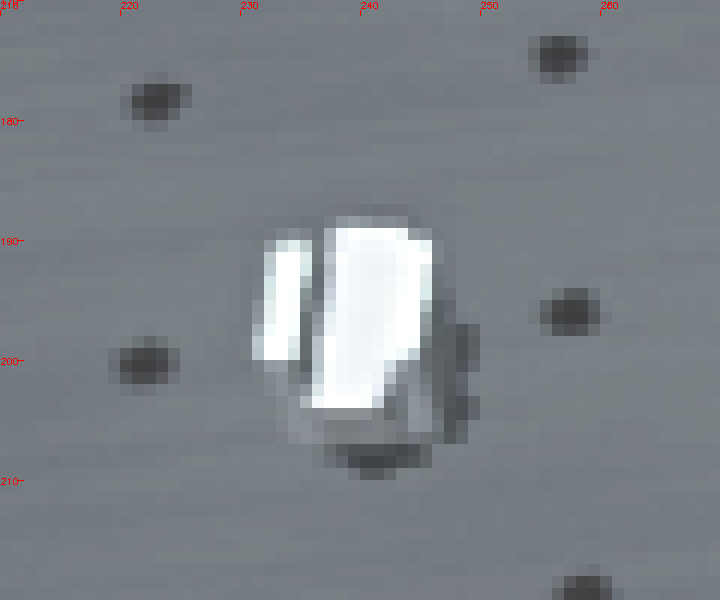

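View pics/g6u_t.png

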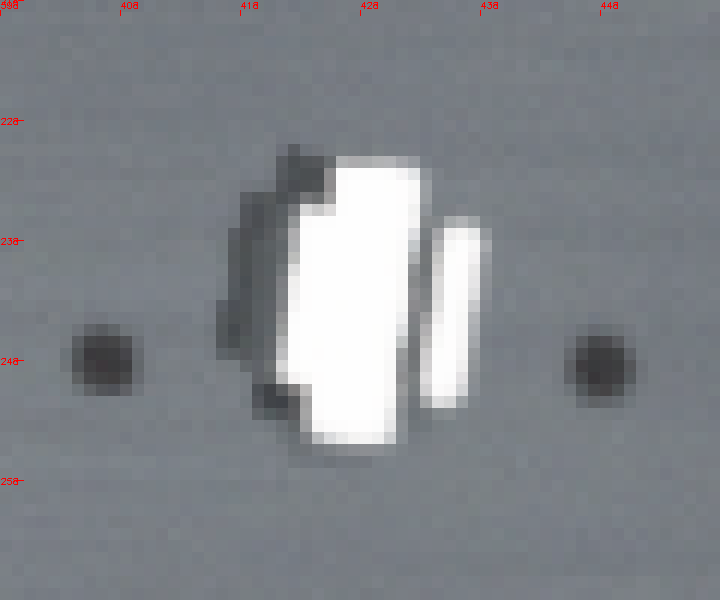

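View pics/g6p.png

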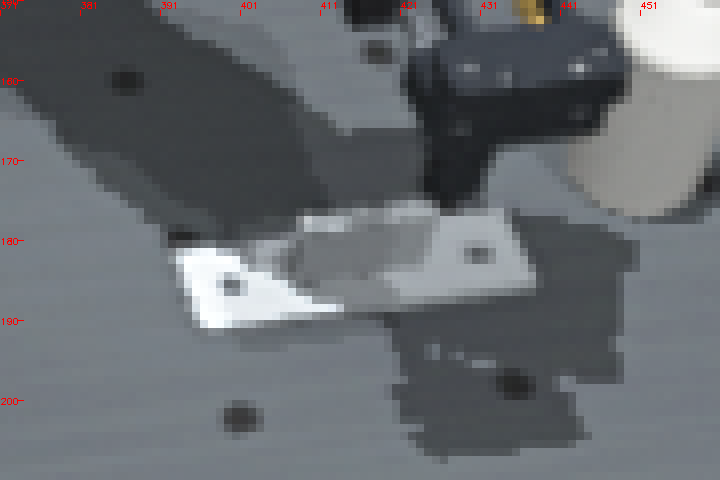

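The offcut sits between the U-block walls with even overhang (top view rows 231–255 against 234–252). The gripper stands over the rib of the plate.

Run:
```python
from h import *
claw.grip(.5)
r=bot.line_to([.4812,.3115,.011],speed=.1,until_force=8)
claw.grip(.05,60); bot.hold(.2); s=status.get_obs();print(r,s["time_s"],s["gripper_width"]*88,s["force"],s["ee_pos"],s["eef_rot"])
bot.line_to([.4812,.3115,.14],speed=.15)
bot.movep([.559,-.0275,.14],[180,0,106]);bot.hold(.4)
s=status.get_obs();print(s["time_s"],s["gripper_width"]*88,s["force"],s["ee_pos"],s["eef_rot"])
for n in("scene","top"):
    fr=grab_frame(n); np.save(n+"4.npy",fr,allow_pickle=True)
    crop(fr,(324,180) if n=="scene" else(334,208),(90,80),8,f"g7_{n}.png")
```

```text
False 22.2833 9.243365751100859 [-1.38298076  0.08531702  3.08416357] [0.48104494 0.31149795 0.01109324] [-1.79990390e+02  5.31991067e-03  9.15030149e+01]
25.0 9.718423912860967 [ 0.12931522  1.37893255 -3.65501411] [ 0.55902655 -0.02703449  0.14001504] [ 1.79999359e+02 -3.01183058e-04  1.06044973e+02]
```

View pics/g7_scene.png

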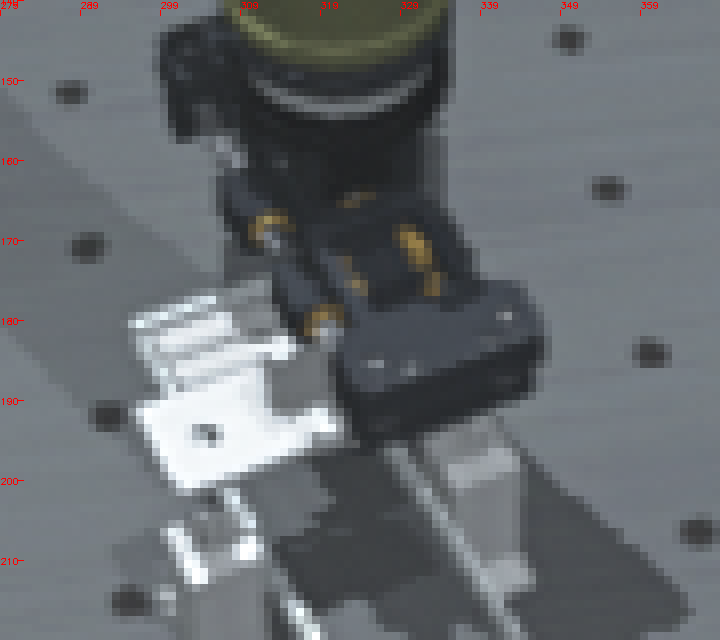

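View pics/g7_top.png

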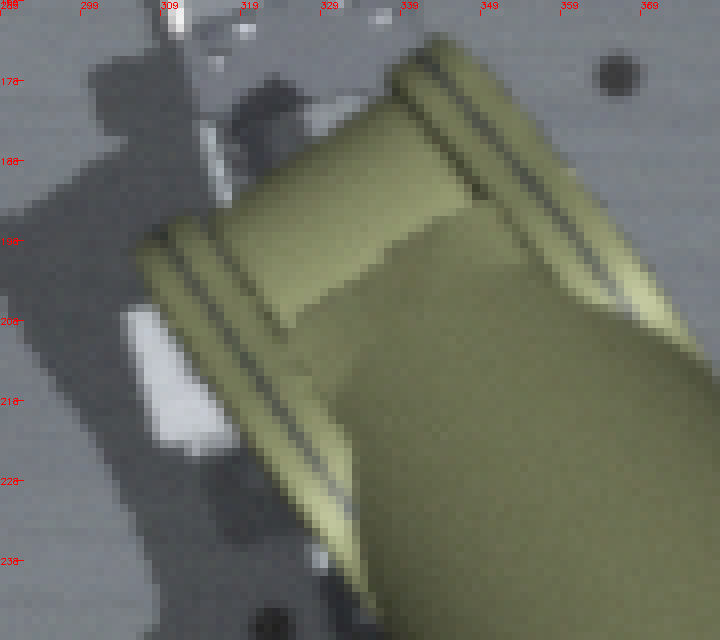

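Run:
```python
from m import *
g4=np.load("scene4.npy",allow_pickle=True).item()
d=dark(g4,(304.5,193.5),3); t=np.array([.55903,-.02703]); y=np.radians(16.045)
print(d)
for z in(.131,.133,.135): print(z,onz(g4,d,z))
print("pred hole b",t+.056*np.array([np.sin(y),-np.cos(y)]))
# plate outer corner edges via contour
for k in contours(g4,(324,180),(90,80),150):
    print(k.mean(0).round(1),len(k))
im=cv2.cvtColor(g4["image"],cv2.COLOR_RGB2GRAY); print(im[190:198,300:310])
```

```text
[304.48194662 193.67032967]
0.131 [[ 0.57363844 -0.08050032  0.131     ]]
0.133 [[ 0.57525962 -0.08056325  0.133     ]]
0.135 [[ 0.5768808  -0.08062618  0.135     ]]
pred hole b [ 0.57450797 -0.08084852]
[316.5 217.2] 115
[339.5 210.7] 219
[305.7 207.2] 360
[338.6 198. ] 152
[306.7 188.3] 746
[[248 246 246 245 244 244 244 243 244 241]
 [244 244 245 246 245 245 245 245 246 243]
 [243 244 245 243 244 246 248 248 247 247]
 [244 246 237 170 127 140 216 249 247 246]
 [246 246 232 183 161  94 181 245 246 245]
 [248 247 242 228 233 176 228 248 247 246]
 [251 246 245 246 249 248 248 247 246 246]
 [250 246 245 245 246 247 246 247 248 248]]
```

Hole b triangulates to within 0.5 mm of the position predicted from the tool pose, and it matches stud b. Lowering with force watch.

Run:
```python
from h import *
X,Y=.559,-.0276
bot.line_to([X,Y,.096],speed=.1); bot.hold(.2); print(status.get_obs()["ee_pos"],status.get_obs()["force"])
r=bot.line_to([X,Y,.0735],speed=.03,until_force=6)
s=status.get_obs();print(r,s["time_s"],s["force"],s["torque"],s["ee_pos"],s["eef_rot"])
fr=grab_frame("scene");crop(fr,(324,200),(90,80),8,"g8.png")
```

```text
[ 0.55951228 -0.02752628  0.09666016] [-0.31305477 -0.70547721 -3.86892019]
True 26.5583 [-5.31733067e-02 -2.52924999e-03  5.42502032e+00] [-0.02110107 -0.01281005  0.07198992] [ 0.55867781 -0.02764771  0.07510865] [-1.79942241e+02  1.15505125e-02  1.06000961e+02]
```

View pics/g8.png

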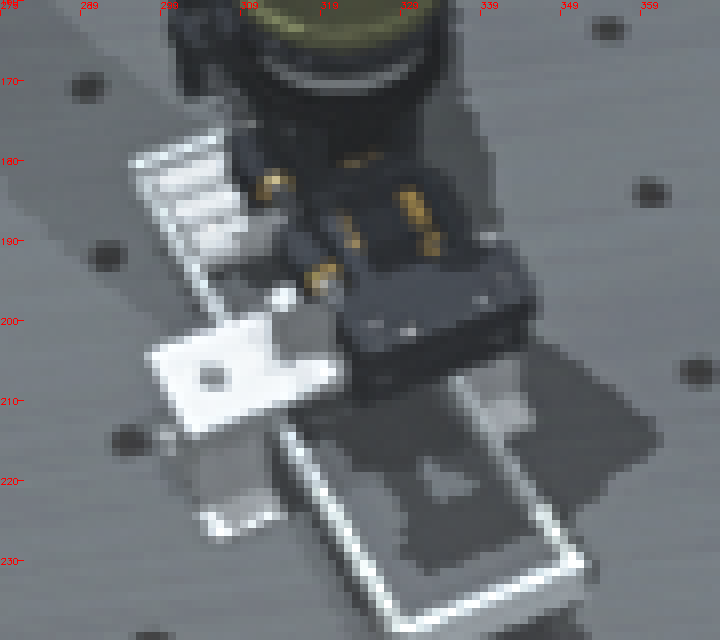

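Contact came at TCP z 75.1 mm, so the underside is at 64 mm: the plate is down on the post tops with the stud visible in its hole at (305,207). Release, retract and check.

Run:
```python
from h import *
claw.grip(.5); bot.hold(.1)
p=status.get_obs()["ee_pos"]
bot.line_to([p[0],p[1],.16],speed=.15)
bot.movep([.42,-.18,.25],[180,0,84])
bot.movep([.25,-.50,.25],[180,0,60]); bot.hold(.3)
print(status.get_obs()["time_s"],status.get_obs()["force"])
f=grab_frame("top");crop(f,(334,208),(90,120),5,"e_t.png");g=grab_frame("scene");crop(g,(324,205),(90,80),8,"e_s.png")
np.save("top5.npy",f,allow_pickle=True);np.save("scene5.npy",g,allow_pickle=True)
cv2.imwrite("pics/e_full.png",f["image"][:,:,::-1])
```

```text
30.6583 [0.68728765 0.39134668 0.03447495]
```

View pics/e_t.png

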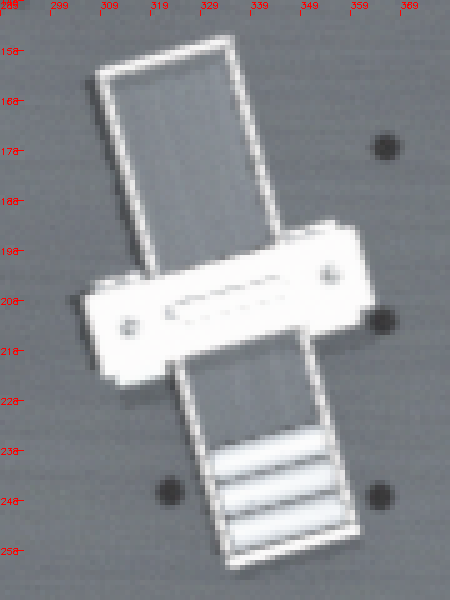

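View pics/e_s.png

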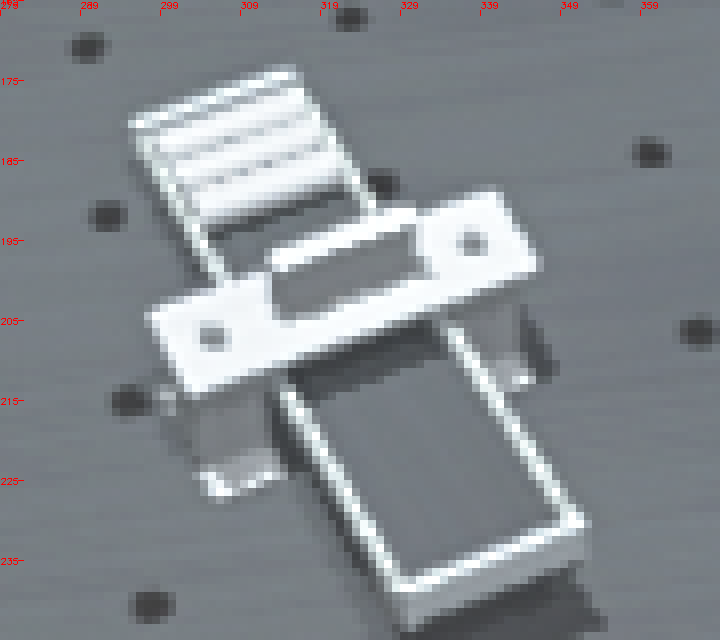

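View pics/e_full.png

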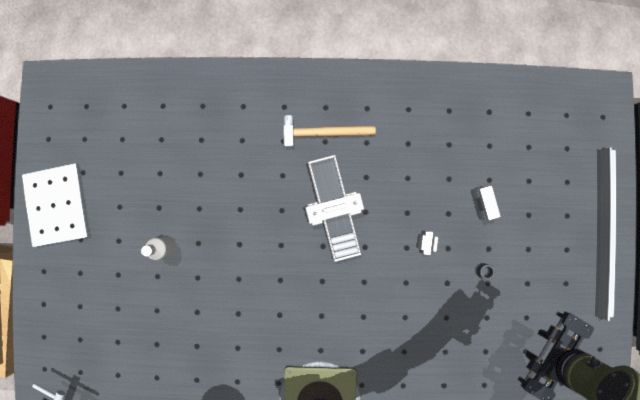

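The plate is across the posts with the studs showing in both holes (top (314,213) and (355,202)). The slugs are queued at the stop and the bystanders are at their first pixel positions.

```bash
python3 -c "
from bench import *
job_done()"
```

```text
the job is handed in; nothing more can be done
```

The job is handed in after about 31 s of the 69 s allowed; the system gives no verdict.

- **Offcut and slugs:** I gripped the offcut across its width and lifted it out of the chute, and the three slugs rolled down to the stop. I laid it flat on the table, let go, took it again by its two ends and lowered it into the U-block. Floor contact came at the expected height (tool at 18.3 mm, with the offcut gripped 6.3 mm up). The views afterwards show it level between the walls with even overhang at both ends.
- **Plate:** I carried it by its rib and lowered it over the studs. Contact came with the underside at about 64 mm over the table, level with the post tops.
- **Last checks:** In the final views both studs show in the plate's holes and the three slugs are queued at the stop. The bottle, hammer, arch block and collar are where they started, and the arm is clear of everything.
- **Disagreements:** None of the checks failed. The two cameras agreed on the studs, the plate and the U-block to about 2 mm. For the offcut in the chute they differed by about 4 mm along it, and I gripped it midway.

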